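# Empty the tip-up sorting tray into the clear box

### The job

The seven brick and tile pieces on the tip-up sorting tray have been recorded: slide the clear box squarely up against the stand so that it is under the tray's spout, then tip the tray up by its bar handle until every piece has dropped into the box. Lower the tray back down level on its stand, without letting it fall, leave the box in its place, and do not disturb the jars, block, brush and scale bar around it.

Things in the scene. Friction and masses are not known exactly. Their poses are not given: they have to be found in the camera images.
- stand: Grey steel stand of the tip-up sorting tray, fixed, about 220 mm wide, 160 mm deep. Origin on the bench below the middle of the hinge pin; y points level from the tray's handle end to its spout end, x along the pin, z up. The front faces of its two front uprights (20 mm square, centred at x = -94 and +94 mm) lie in the plane y = 0: the clear box comes up against them.
- hinge (a point): Middle of the hinge pin, 125 mm above the bench, at the top of the front uprights; axes as the stand's, the pin runs along x. The bare aluminium tray reaches from 173 mm behind it to 50 mm in front, is 162 mm wide, its floor 7 mm above the pin, its side and rear walls 35 mm high; the sides taper to an open spout.
- tray (a joint): Angle (rad) of the tray about the pin: 0 = level on the two rubber buffers at the stand's rear, growing as the handle end is raised and the spout dips; stop at 1.05. The tray weighs 0.5 to 0.75 kg, turns freely and drops back when let go. The pieces begin to slide at 0.45 to 0.65 rad; by about 0.93 rad they all slide out.
- spout (a point): Middle of the lip of the tray's open spout (104 mm wide, no front wall), moving with the tray. With the tray level it is 50 mm in front of the pin (stand's +y) and 132 mm above the bench; fully tipped its underside dips to 84 mm.
- handle (a point): Middle of the tray's bar handle: black rubber-sleeved bar 14 mm thick, 110 mm long, parallel to the pin (along the stand's x), between two bent steel legs. With the tray level it is 205 mm behind the pin (stand's -y), 190 mm above the bench, 23 mm above the tray's walls and 32 mm behind its rear wall, nothing below it. It moves on a circle about the pin; its axes turn with the tray.
- box: Open clear-plastic storage box with a blue handle on each end, loose on the bench in front of the stand: outside 240 (x) by 170 (y) by 75 mm high, wall and floor 4 mm, 0.3 to 0.55 kg, empty. Origin at the centre of its underside, z up. Its -y wall faces the stand. Slid right up against the stand its centre is 85 mm in front of the uprights' plane.
- piece1: Recorded fragment of brick or tile lying on the tray, about 30 x 24 x 20 mm, angular, 15 to 30 g. Origin at its centre.
- piece2: Recorded fragment of brick or tile lying on the tray, about 32 x 26 x 16 mm, angular, 15 to 30 g. Origin at its centre.
- piece3: Recorded fragment of brick or tile lying on the tray, about 28 x 27 x 24 mm, angular, 15 to 30 g. Origin at its centre.
- piece4: Recorded fragment of brick or tile lying on the tray, about 32 x 23 x 18 mm, angular, 15 to 30 g. Origin at its centre.
- piece5: Recorded fragment of brick or tile lying on the tray, about 27 x 25 x 22 mm, angular, 15 to 30 g. Origin at its centre.
- piece6: Recorded fragment of brick or tile lying on the tray, about 33 x 25 x 14 mm, angular, 15 to 30 g. Origin at its centre.
- piece7: Recorded fragment of brick or tile lying on the tray, about 29 x 26 x 20 mm, angular, 15 to 30 g. Origin at its centre.
- jar_tall: Bystander: white plastic jar with a screw cap, 58 mm across, 85 mm tall, standing beside the stand. Origin at the centre of its underside.
- jar_glass: Bystander: small glass jar with a black cap, 52 mm across, 60 mm tall, standing beside the stand. Origin at the centre of its underside.
- block: Bystander: little stack of wooden blocks glued together with a white pad on top, 55 mm square, 54 mm tall. Origin at the centre of its underside.
- brush: Bystander: wooden brush, 160 mm long, lying on the bench on the robot's side of the stand. Origin on its underside.
- scale_bar: Bystander: black and white photographic scale bar, 100 x 18 x 6 mm, lying flat. Origin at the centre of its underside.

How it is judged (in metres and radians):
On the way, in this order (a step that is already met when the one before it is completed fails the run):
1. the box stands under the spout, up against the stand (within about 20 mm, and within 50 mm of the middle), with the tray still level (x of box in the frame of stand between -0.05 and 0.05 m and y of box in the frame of stand between 0.07 and 0.107 m and height (world z) of box below 0.01 m and angle between box's own z axis and vertical below 0.05 rad and value of joint tray below 0.1 rad), for 0.1 s.
2. the tray is tipped up and all seven pieces are in the box (x of piece1 in the frame of box between -0.118 and 0.118 m and y of piece1 in the frame of box between -0.083 and 0.083 m and z of piece1 in the frame of box between 0 and 0.07 m and x of piece2 in the frame of box between -0.118 and 0.118 m and y of piece2 in the frame of box between -0.083 and 0.083 m and z of piece2 in the frame of box between 0 and 0.07 m and x of piece3 in the frame of box between -0.118 and 0.118 m and y of piece3 in the frame of box between -0.083 and 0.083 m and z of piece3 in the frame of box between 0 and 0.07 m and x of piece4 in the frame of box between -0.118 and 0.118 m and y of piece4 in the frame of box between -0.083 and 0.083 m and z of piece4 in the frame of box between 0 and 0.07 m and x of piece5 in the frame of box between -0.118 and 0.118 m and y of piece5 in the frame of box between -0.083 and 0.083 m and z of piece5 in the frame of box between 0 and 0.07 m and x of piece6 in the frame of box between -0.118 and 0.118 m and y of piece6 in the frame of box between -0.083 and 0.083 m and z of piece6 in the frame of box between 0 and 0.07 m and x of piece7 in the frame of box between -0.118 and 0.118 m and y of piece7 in the frame of box between -0.083 and 0.083 m and z of piece7 in the frame of box between 0 and 0.07 m and value of joint tray above 0.3 rad), for 0.1 s.
At the end, for the whole second after the job is handed in: All seven pieces lie at rest inside the clear box; the box stands flat on the bench under the spout, within about 20 mm of touching the stand and within 50 mm of the tray's middle line; the tray is down level on its buffers (joint below 0.06 rad) (x of piece1 in the frame of box between -0.118 and 0.118 m and y of piece1 in the frame of box between -0.083 and 0.083 m and z of piece1 in the frame of box between 0 and 0.07 m and x of piece2 in the frame of box between -0.118 and 0.118 m and y of piece2 in the frame of box between -0.083 and 0.083 m and z of piece2 in the frame of box between 0 and 0.07 m and x of piece3 in the frame of box between -0.118 and 0.118 m and y of piece3 in the frame of box between -0.083 and 0.083 m and z of piece3 in the frame of box between 0 and 0.07 m and x of piece4 in the frame of box between -0.118 and 0.118 m and y of piece4 in the frame of box between -0.083 and 0.083 m and z of piece4 in the frame of box between 0 and 0.07 m and x of piece5 in the frame of box between -0.118 and 0.118 m and y of piece5 in the frame of box between -0.083 and 0.083 m and z of piece5 in the frame of box between 0 and 0.07 m and x of piece6 in the frame of box between -0.118 and 0.118 m and y of piece6 in the frame of box between -0.083 and 0.083 m and z of piece6 in the frame of box between 0 and 0.07 m and x of piece7 in the frame of box between -0.118 and 0.118 m and y of piece7 in the frame of box between -0.083 and 0.083 m and z of piece7 in the frame of box between 0 and 0.07 m and x of box in the frame of stand between -0.05 and 0.05 m and y of box in the frame of stand between 0.07 and 0.107 m and height (world z) of box below 0.01 m and angle between box's own z axis and vertical below 0.05 rad and value of joint tray below 0.06 rad and linear speed of box below 0.02 m/s and linear speed of each of piece1, piece2, piece3, piece4, piece5, piece6, piece7 below 0.05 m/s).
It fails at once if one of the jars, the block, the brush or the scale bar was shifted by more than 40 mm or knocked over (distance of any of jar_tall, jar_glass, block, brush, scale_bar from where it was at the start of the episode above 0.04 m or angle between any of jar_tall, jar_glass, block's own z axis and vertical above 0.6 rad).
It fails at once if the tray was let fall from a height instead of being lowered (value of joint tray above 0.25 rad and velocity of joint tray below -2.5 rad/s).
It also fails if it takes over 58 s, if anything falls off the work surface, if the arm or the gripper's body presses on something with over 40 N, if the wrist force passes 120 N, or if a joint passes its speed limit or range.

### The arm

A 6-joint arm with a two-finger parallel gripper is mounted at the origin on the work surface. World frame = base frame: x ahead of the robot, y to its left, z up, the work surface at z = 0. Lengths are in m, angles in degrees, forces in N, time in s.
With the tool pointing down it reaches from about 0.375 to 0.9 m from the base axis. Payload 3.1 kg.
Tool frame: the origin (TCP) lies at the very end of the fingers, on their centre line; the grasp point (between the pads) lies bot.grip_point_offset behind it (bot.grip_point_offset is the distance from the TCP to the grasp point, in m); z points along the fingers, y is the line along which they close (so a half turn about z gives the same grasp; the last joint's range is limited). The gripper opens to 87 mm and grips with 3 to 60 N. Pads are 19 mm wide; open, the fingers measure 117 mm over their backs; the gripper's body (75 mm by 190 mm) begins 51 mm behind the grasp point.
Start: joints at [-76.461, 30.224, 82.088, -0, 67.689, -10.227], TCP at [0.252, -0.572, 0.223] pointing down, gripper open.
Joint ranges: [-176.69, 176.69], [-43.24, 126.21], [12.49, 139.97], [-82, 262], [0, 151.66], [-163.58, 163.58]. Speed limits (degrees/s): [159.86, 159.86, 180, 180, 180, 180].

### API

Orientations are given as a 3x3 rotation matrix whose columns are the frame's x, y, z axes.
In Python, from rig import bot, viewer, ticket gives the robot as it stands.
- The arm moves only by the tool servo_tool, never from a script. Its argument "targets" is a list of rows, each an object with "offset": the shift along the tool's x, y, z in m, a list of three; "dr": the turn, a rotation vector about the tool's x, y, z in degrees, a list of three. In form: [{"offset": [x, y, z], "dr": [ax, ay, az]}, ...]. A call has 1 to 20 rows; each row is the pose to reach, as a shift and turn from the pose commanded when the call began, along the tool's axes at that moment; what a row does not reach only later rows make up. A row lasts 1/12 s, in which the tool goes at most 41.7 mm and 7.16 degrees, less where a joint would pass 70% of its speed; a pose out of reach is approached as far as the arm can. A call with a gripper value outside its range is refused whole. "gripper" is the gripper command: -1 is fully open, 1 is shut, values between are in proportion, set as the call begins (left out, the last holds). The fingers move at their own pace and stop on an object; the grip force is fixed at half the most. Time passes only in rows, so rows that repeat a pose let the fingers close. It gives the time, the measured TCP pose, the force, the opening and the grip force at its end, in the units of the state.
- bot.read_state(): the state, without advancing time (a new reading comes with each control period).
- viewer.capture(name): name is "side" or "top" or "wrist"; returns a dict with "color" (480x640x3 uint8, red, green, blue), "camera_matrix" (3x3 intrinsics, pixels), "R" (3x3) and "t" (3): a world point X has camera coordinates R X + t. Camera axes: x right, y down, z forward; pixel columns grow to the right and rows downward; lengths in m; the calibration is good to about 2 mm. A picture is of the moment at which its call begins. There is no depth.
- ticket.hand_in(): hands the job in; it is judged then, once.
The state is a dict: "time_s": time; "joint_positions": joint angles; "qvel": joint speeds; "tau": joint torques, N m; "position": TCP position; "tcp_rot": TCP orientation; "force": force on the tool from outside, world axes, zero at the start; "moment": the same for the moment, N m; "opening": opening from 0.0 (shut) to 1.0 (fully open); "grasp_force": force on a finger pad.
Only numpy, scipy, OpenCV 4.12 (cv2) and the standard library are available. Lean on these libraries where they do the work, as an engineer would, in place of code of your own. Each camera call takes 0.05 s, during which the arm holds its last target. There are 200 camera calls.

## Working session

There is one attempt and no reset: what is moved stays moved. The work goes in short steps, Python scripts to look and compute and a tool call to move; the robot and the scene stay as the last step left them, time stands still between calls to the robot, and variables do not carry over. Pictures are saved under pics/ and viewed, at most 10 in all, crops included, and the job is handed in when it is done.

Besides the shell and the picture viewer there is one more tool, called as name([rows], argument=value, ...), one row to a line, values as JSON. servo_tool: Moves the arm, as the interface text tells. Its arguments: {"type":"object","properties":{"targets":{"type":"array"},"gripper":{"type":"number"}},"required":["targets"]}

```bash
ls; mkdir -p pics; cat > h.py <<'E'
import numpy as np, cv2
from rig import bot, viewer, ticket
def snap(n,f):
    c=viewer.capture(n); cv2.imwrite(f'pics/{f}.png',cv2.cvtColor(c['color'],cv2.COLOR_RGB2BGR))
    np.savez(f'pics/{f}.npz',K=c['camera_matrix'],R=c['R'],t=c['t']); return c
def ray(f,u,v,z):
    d=np.load(f'pics/{f}.npz'); r=d['R'].T@np.linalg.inv(d['K'])@[u,v,1.]; o=-d['R'].T@d['t']
    return o+r*(z-o[2])/r[2]
def proj(f,X):
    d=np.load(f'pics/{f}.npz'); p=d['K']@(d['R']@np.array(X)+d['t']); return p[:2]/p[2]
E
python3 - <<'E'
from h import *
np.set_printoptions(precision=3,suppress=True)
snap('top','top0');snap('side','side0')
for f in('top0','side0'):
    d=np.load(f'pics/{f}.npz');print(-d['R'].T@d['t'],d['R'].tolist(),d['K'][0,0])
s=bot.read_state();print(s['position'],s['tcp_rot'],s['time_s'],bot.grip_point_offset)
E
```

```text
pics
[ 0.538 -0.064  0.83 ] [[-0.019676783213843446, -0.9997284856890998, -0.01248114995243208], [-0.9971325633020637, 0.020535003752404787, -0.07283518945911101], [0.07307171412394323, 0.011012198811699883, -0.9972658903583939]] 433.56638633298456
[0.387 0.816 0.66 ] [[-0.9775557658480546, -0.2102763827716661, -0.012983354947275184], [-0.09632133543493239, 0.500897213445182, -0.8601303284403377], [0.18736842049089913, -0.8395747878606858, -0.5099090610995552]] 601.1369352486743
[ 0.252 -0.571  0.222] [[ 0.915  0.403 -0.   ]
 [ 0.403 -0.915  0.002]
 [ 0.    -0.002 -1.   ]] 0.1 0.0187
```

View pics/top0.png

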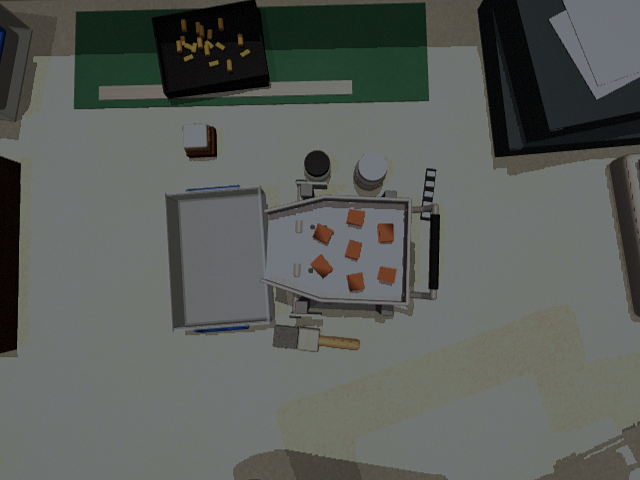

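View pics/side0.png

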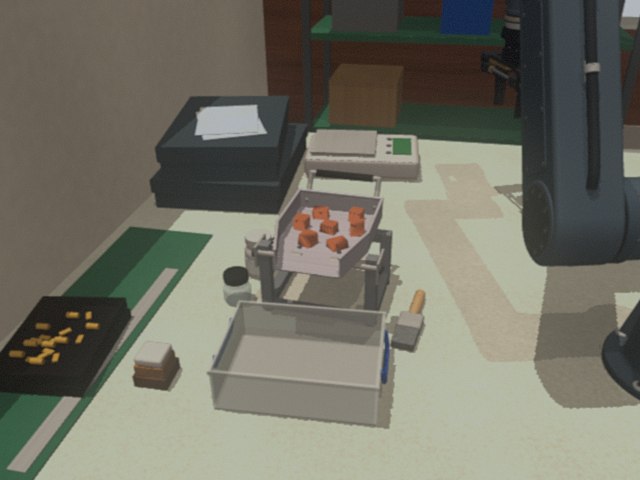

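The top view shows the box at left (rim about (167,190)–(272,325)), the spout edge near u=264 and the handle bar at (434,252). The side view agrees. I'll enlarge the top view to read corners.

```bash
python3 - <<'E'
import cv2
i=cv2.imread('pics/top0.png')[170:350,155:455]
i=cv2.convertScaleAbs(i,alpha=1.5)
cv2.imwrite('pics/c0.png',cv2.resize(i,(800,480),interpolation=cv2.INTER_CUBIC))
E
```

```text
(no output)
```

View pics/c0.png

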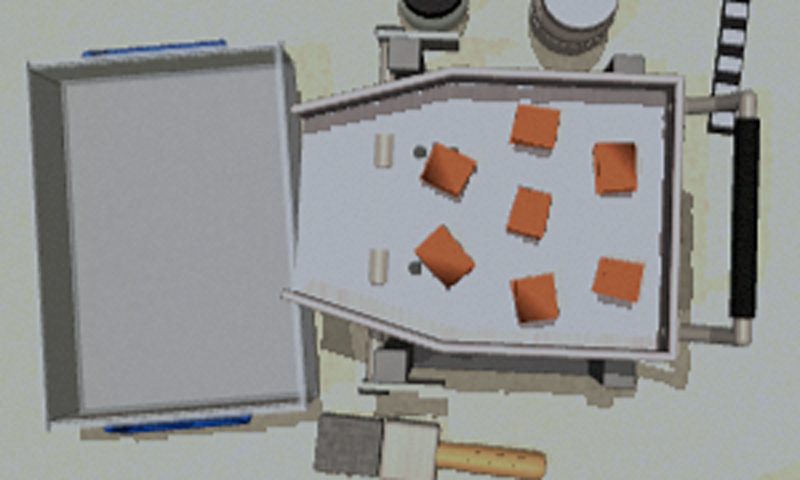

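```bash
python3 - <<'E'
from h import *
np.set_printoptions(precision=4,suppress=True)
def r(u,v,z): return ray('top0',155+(u+.5)/2.667-.5,170+(v+.5)/2.667-.5,z)
P=[r(28,63,.075),r(281,43,.075),r(305,408,.075),r(48,430,.075)]
print(*P,np.mean(P,0),[np.linalg.norm(P[i]-P[i-1]) for i in range(4)])
a=np.degrees(np.arctan2(*( (P[0]-P[3])[[1,0]])));b=np.degrees(np.arctan2(*((P[1]-P[2])[[1,0]])));print('end-to-end dir angles',a,b)
H=[r(746,118,.195),r(744,318,.195)];print('handle',*H,np.mean(H,0),np.linalg.norm(H[0]-H[1]),np.degrees(np.arctan2(*((H[0]-H[1])[[1,0]]))))
W=[r(685,76,.167),r(678,356,.167)];print('rear',*W,np.mean(W,0),np.linalg.norm(W[0]-W[1]),np.degrees(np.arctan2(*((W[0]-W[1])[[1,0]]))))
# uprights tops at approx crop
U=[r(404,55,.125),r(391,363,.125)];print('upr',*U,np.linalg.norm(U[0]-U[1]))
E
```

```text
[0.6817 0.2176 0.075 ] [0.6914 0.0494 0.075 ] [0.4521 0.0362 0.075 ] [0.441 0.203 0.075] [0.5665 0.1266 0.075 ] [np.float64(0.24111264864421067), np.float64(0.16847680317449176), np.float64(0.23968066928036588), np.float64(0.16726104799072086)]
end-to-end dir angles 3.4686486250546835 3.177568343478386
handle [ 0.6195 -0.2251  0.195 ] [ 0.5099 -0.2198  0.195 ] [ 0.5647 -0.2224  0.195 ] 0.10975472903458373 -2.7861996010343555
rear [ 0.6483 -0.198   0.167 ] [ 0.4879 -0.1884  0.167 ] [ 0.5681 -0.1932  0.167 ] 0.16064339203740943 -3.4145024182153585
upr [ 0.6721 -0.034   0.125 ] [ 0.4838 -0.0229  0.125 ] 0.18863639734086812
```

```bash
cat >> h.py <<'E'
from scipy.spatial.transform import Rotation as Ro
np.set_printoptions(precision=4,suppress=True)
A=np.radians(-3.2); X=np.array([np.cos(A),np.sin(A),0]); Y=np.array([-np.sin(A),np.cos(A),0]); O=np.array([.577,-.019,0])
RP=np.c_[Y,X,[0,0,-1]]      # push: tool y along stand x
RH=np.c_[X,-Y,[0,0,-1]]     # handle: tool y along stand -y
def S(x,y,z): return O+x*X+y*Y+[0,0,z]
def rel(p,R,tag='',p0=None,R0=None):
    if p0 is None: s=bot.read_state();p0,R0=np.array(s['position']),np.array(s['tcp_rot'])
    print(tag,'offset',R0.T@(p-p0),'dr',Ro.from_matrix(R0.T@R).as_rotvec(degrees=True))
def st():
    s=bot.read_state();p=np.array(s['position']);d=p-O
    print('t',s['time_s'],'stand xyz',d@X,d@Y,d[2],'F',np.array(s['force']),'op',s['opening'],s['grasp_force'],'q',np.array(s['joint_positions']))
E
python3 - <<'E'
from h import *
rel(S(-.02,.28,.34),RP)
E
```

```text
offset [ 0.6294 -0.6332 -0.1169] dr [ -0.0888  -0.0792 -63.0314]
```

servo_tool([
  {"offset": [0, 0, -0.04], "dr": [0, 0, 0]},
  {"offset": [0, 0, -0.08], "dr": [0, 0, 0]},
  {"offset": [0, 0, -0.12], "dr": [0, 0, 0]},
  {"offset": [0.03, -0.03, -0.12], "dr": [0, 0, -7]},
  {"offset": [0.06, -0.06, -0.12], "dr": [0, 0, -14]},
  {"offset": [0.09, -0.09, -0.12], "dr": [0, 0, -21]},
  {"offset": [0.12, -0.12, -0.12], "dr": [0, 0, -28]},
  {"offset": [0.15, -0.15, -0.12], "dr": [0, 0, -35]},
  {"offset": [0.18, -0.18, -0.12], "dr": [0, 0, -42]},
  {"offset": [0.21, -0.21, -0.12], "dr": [0, 0, -49]},
  {"offset": [0.24, -0.24, -0.12], "dr": [0, 0, -56]},
  {"offset": [0.27, -0.27, -0.12], "dr": [0, 0, -63]},
  {"offset": [0.3, -0.3, -0.12], "dr": [0, 0, -63]},
  {"offset": [0.33, -0.33, -0.12], "dr": [0, 0, -63]},
  {"offset": [0.36, -0.36, -0.12], "dr": [0, 0, -63]},
  {"offset": [0.39, -0.39, -0.12], "dr": [0, 0, -63]},
  {"offset": [0.42, -0.42, -0.12], "dr": [0, 0, -63]},
  {"offset": [0.45, -0.45, -0.12], "dr": [0, 0, -63]},
  {"offset": [0.48, -0.48, -0.12], "dr": [0, 0, -63]},
  {"offset": [0.5, -0.5, -0.12], "dr": [0, 0, -63]},
])

```text
time_s: 1.77
position: [0.508, 0.0895, 0.3423]
tcp_rot: [[0.056, 0.998, -0.001], [0.998, -0.056, 0.0], [-0.0, -0.001, -1.0]]
force: [0.9, -1.0, 0.5]
opening: 1.002
grasp_force: 0.0
```

```bash
python3 - <<'E'
from h import *
st();rel(S(-.02,.28,.34),RP)
E
```

```text
t 1.7667 stand xyz -0.07496191298984198 0.1044578395714531 0.3422756646655724 F [ 0.8774 -0.9584  0.5398] op 1.0018492489081363 0.0 q [-2.4365 14.3863 88.0896 -0.0011 77.5564  0.7687]
 offset [0.1755 0.0549 0.0022] dr [-0.0323  0.0015 -0.005 ]
```

servo_tool([
  {"offset": [0.035, 0.011, 0], "dr": [0, 0, 0]},
  {"offset": [0.07, 0.022, 0], "dr": [0, 0, 0]},
  {"offset": [0.105, 0.033, 0], "dr": [0, 0, 0]},
  {"offset": [0.14, 0.044, 0], "dr": [0, 0, 0]},
  {"offset": [0.175, 0.055, 0], "dr": [0, 0, 0]},
  {"offset": [0.175, 0.055, 0.03], "dr": [0, 0, 0]},
  {"offset": [0.175, 0.055, 0.06], "dr": [0, 0, 0]},
  {"offset": [0.175, 0.055, 0.09], "dr": [0, 0, 0]},
  {"offset": [0.175, 0.055, 0.12], "dr": [0, 0, 0]},
  {"offset": [0.175, 0.055, 0.15], "dr": [0, 0, 0]},
  {"offset": [0.175, 0.055, 0.18], "dr": [0, 0, 0]},
  {"offset": [0.175, 0.055, 0.21], "dr": [0, 0, 0]},
  {"offset": [0.175, 0.055, 0.24], "dr": [0, 0, 0]},
  {"offset": [0.175, 0.055, 0.265], "dr": [0, 0, 0]},
  {"offset": [0.175, 0.055, 0.285], "dr": [0, 0, 0]},
  {"offset": [0.175, 0.055, 0.3], "dr": [0, 0, 0]},
  {"offset": [0.175, 0.055, 0.31], "dr": [0, 0, 0]},
  {"offset": [0.175, 0.055, 0.315], "dr": [0, 0, 0]},
  {"offset": [0.175, 0.055, 0.315], "dr": [0, 0, 0]},
])

```text
time_s: 3.35
position: [0.5721, 0.2586, 0.0264]
tcp_rot: [[0.056, 0.998, -0.002], [0.998, -0.056, -0.001], [-0.001, -0.002, -1.0]]
force: [-0.2, 0.1, -0.4]
opening: 1.001
grasp_force: 0.0
```

```bash
python3 - <<'E'
from h import *
st();snap('top','top1')
i=cv2.imread('pics/top1.png')[130:350,100:340]
cv2.imwrite('pics/c1.png',cv2.resize(cv2.convertScaleAbs(i,alpha=1.5),(640,587)))
E
```

```text
t 3.35 stand xyz -0.020422087658404062 0.27685824388168684 0.026389727697570146 F [-0.2398  0.0842 -0.3828] op 1.000785244211368 0.0 q [14.1386 45.3618 89.0138 -0.001  45.7519 17.3727]
```

View pics/c1.png

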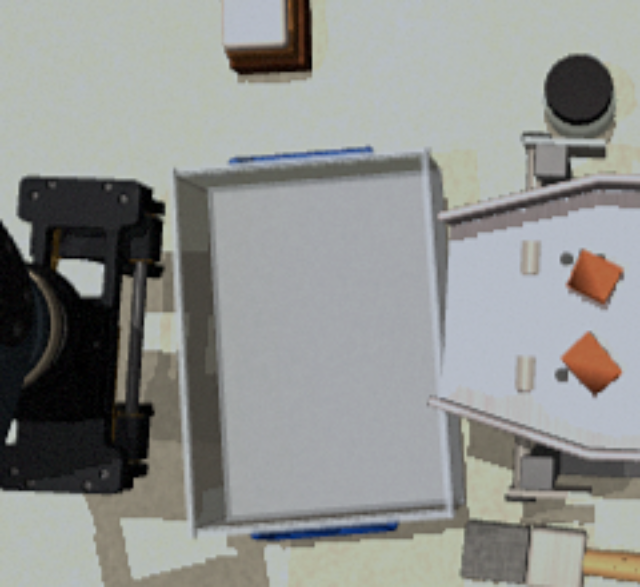

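The gripper sits just outside the far wall (crop u≈150 against wall u≈185), level and centred on it. Pushing.

servo_tool([
  {"offset": [-0.008, 0, 0], "dr": [0, 0, 0]},
  {"offset": [-0.016, 0, 0], "dr": [0, 0, 0]},
  {"offset": [-0.022, 0, 0], "dr": [0, 0, 0]},
  {"offset": [-0.027, 0, 0], "dr": [0, 0, 0]},
  {"offset": [-0.031, 0, 0], "dr": [0, 0, 0]},
  {"offset": [-0.035, 0, 0], "dr": [0, 0, 0]},
  {"offset": [-0.039, 0, 0], "dr": [0, 0, 0]},
  {"offset": [-0.043, 0, 0], "dr": [0, 0, 0]},
  {"offset": [-0.047, 0, 0], "dr": [0, 0, 0]},
  {"offset": [-0.051, 0, 0], "dr": [0, 0, 0]},
  {"offset": [-0.055, 0, 0], "dr": [0, 0, 0]},
  {"offset": [-0.059, 0, 0], "dr": [0, 0, 0]},
  {"offset": [-0.063, 0, 0], "dr": [0, 0, 0]},
  {"offset": [-0.067, 0, 0], "dr": [0, 0, 0]},
  {"offset": [-0.071, 0, 0], "dr": [0, 0, 0]},
  {"offset": [-0.075, 0, 0], "dr": [0, 0, 0]},
  {"offset": [-0.079, 0, 0], "dr": [0, 0, 0]},
  {"offset": [-0.083, 0, 0], "dr": [0, 0, 0]},
  {"offset": [-0.083, 0, 0], "dr": [0, 0, 0]},
])

```text
time_s: 4.98
position: [0.5674, 0.1747, 0.0273]
tcp_rot: [[0.057, 0.998, -0.002], [0.998, -0.057, -0.001], [-0.001, -0.002, -1.0]]
force: [-0.2, 1.0, 0.2]
opening: 1.001
grasp_force: 0.4
```

```bash
python3 - <<'E'
from h import *
st();snap('top','top2')
i=cv2.imread('pics/top2.png')[150:370,140:380]
cv2.imwrite('pics/c2.png',cv2.resize(cv2.convertScaleAbs(i,alpha=1.5),(640,587)))
E
```

```text
t 4.9833 stand xyz -0.020449797878628745 0.192907524600762 0.027284577299903155 F [-0.157   0.9745  0.2176] op 1.0009501445790812 0.4341284721158445 q [ 6.3614 43.6293 94.2489 -0.053  42.2309  9.6647]
```

View pics/c2.png

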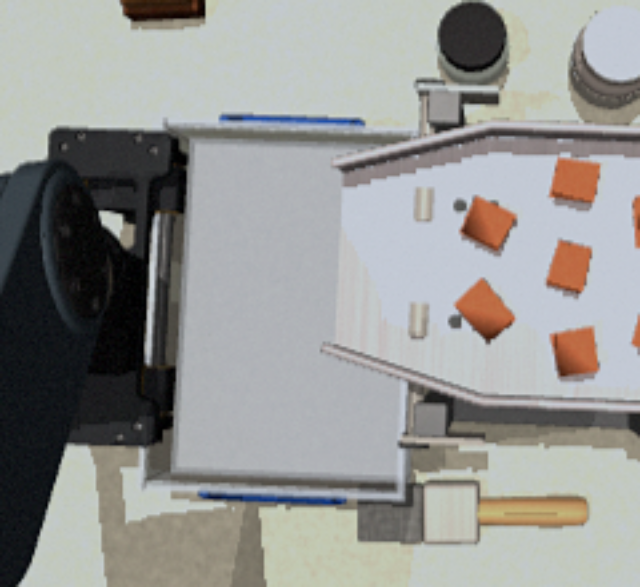

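The box is square to the stand with its left rim at (165,122)–(145,487). A gap remains to the uprights, and the low corner has nudged the brush by a few pixels. I'll quantify both before finishing the push.

```bash
python3 - <<'E'
from h import *
def r(u,v,z): return ray('top2',140+(u+.5)/2.667-.5,150+(v+.5)/2.667-.5,z)
def s(p): d=p-O; return np.array([d@X,d@Y])
for q in [(165,122),(145,487),(405,500)]: print(s(r(*q,.075)))
def c(u,v,z): return ray('top0',155+(u+.5)/2.667-.5,170+(v+.5)/2.667-.5,z)
print('brush',s(c(385,418,.015)),s(c(437,477,.015)),s(c(545,465,.015)),'->',s(r(423,483,.015)),s(r(478,545,.015)),s(r(588,510,.015)))
E
```

```text
[0.0897 0.1774]
[-0.1491  0.1769]
[-0.151   0.0083]
brush [-0.1399 -0.0005] [-0.179  -0.0382] [-0.1679 -0.1128] -> [-0.1479  0.0006] [-0.1889 -0.0393] [-0.1621 -0.1147]
```

servo_tool([
  {"offset": [-0.002, 0, 0], "dr": [0, 0, 0]},
  {"offset": [-0.004, 0, 0], "dr": [0, 0, 0]},
  {"offset": [-0.006, 0, 0], "dr": [0, 0, 0]},
  {"offset": [-0.007, 0, 0], "dr": [0, 0, 0]},
  {"offset": [-0.008, 0, 0], "dr": [0, 0, 0]},
  {"offset": [-0.008, 0, 0], "dr": [0, 0, 0]},
])

```text
time_s: 5.53
position: [0.5673, 0.1674, 0.0273]
tcp_rot: [[0.056, 0.998, -0.001], [0.998, -0.056, -0.001], [-0.001, -0.001, -1.0]]
force: [0.3, 0.7, 0.0]
opening: 1.001
grasp_force: 0.3
```

Not yet touching; edge on until the force rises.

servo_tool([
  {"offset": [-0.001, 0, 0], "dr": [0, 0, 0]},
  {"offset": [-0.002, 0, 0], "dr": [0, 0, 0]},
  {"offset": [-0.003, 0, 0], "dr": [0, 0, 0]},
  {"offset": [-0.003, 0, 0], "dr": [0, 0, 0]},
])

```text
time_s: 5.87
position: [0.5676, 0.1649, 0.0276]
tcp_rot: [[0.057, 0.998, 0.0], [0.998, -0.057, 0.0], [0.0, 0.0, -1.0]]
force: [-0.6, 2.3, -1.9]
opening: 1.002
grasp_force: 1.0
```

servo_tool([
  {"offset": [-0.001, 0, 0], "dr": [0, 0, 0]},
  {"offset": [-0.002, 0, 0], "dr": [0, 0, 0]},
  {"offset": [-0.002, 0, 0], "dr": [0, 0, 0]},
])

```text
time_s: 6.12
position: [0.5682, 0.1647, 0.0278]
tcp_rot: [[0.059, 0.998, 0.002], [0.998, -0.059, 0.003], [0.003, 0.002, -1.0]]
force: [1.5, 7.2, -2.1]
opening: 0.996
grasp_force: 4.1
```

The box is against the uprights: the motion stopped and the force rose to 7 N. Next I back off, lift, and go over to the handle with the gripper part-closed.

servo_tool([
  {"offset": [0.02, 0, 0], "dr": [0, 0, 0]},
  {"offset": [0.035, 0, 0], "dr": [0, 0, 0]},
  {"offset": [0.035, 0, -0.04], "dr": [0, 0, 0]},
  {"offset": [0.035, 0, -0.08], "dr": [0, 0, 0]},
  {"offset": [0.035, 0, -0.12], "dr": [0, 0, 0]},
  {"offset": [0.035, 0, -0.16], "dr": [0, 0, 0]},
  {"offset": [0.035, 0, -0.2], "dr": [0, 0, 7]},
  {"offset": [0.035, 0, -0.24], "dr": [0, 0, 14]},
  {"offset": [0.035, 0, -0.28], "dr": [0, 0, 21]},
  {"offset": [0.01, 0, -0.31], "dr": [0, 0, 28]},
  {"offset": [-0.03, 0.002, -0.335], "dr": [0, 0, 35]},
  {"offset": [-0.07, 0.005, -0.335], "dr": [0, 0, 42]},
  {"offset": [-0.11, 0.008, -0.335], "dr": [0, 0, 49]},
  {"offset": [-0.15, 0.01, -0.335], "dr": [0, 0, 56]},
  {"offset": [-0.19, 0.012, -0.335], "dr": [0, 0, 63]},
  {"offset": [-0.23, 0.014, -0.335], "dr": [0, 0, 70]},
  {"offset": [-0.27, 0.016, -0.335], "dr": [0, 0, 77]},
  {"offset": [-0.31, 0.018, -0.335], "dr": [0, 0, 84]},
  {"offset": [-0.35, 0.02, -0.335], "dr": [0, 0, 90]},
  {"offset": [-0.387, 0.02, -0.335], "dr": [0, 0, 90]},
], gripper=0.17)

```text
time_s: 7.78
position: [0.565, -0.227, 0.3627]
tcp_rot: [[0.998, -0.06, -0.0], [-0.06, -0.998, -0.001], [-0.0, 0.001, -1.0]]
force: [1.3, 0.6, -0.3]
opening: 0.412
grasp_force: 0.0
```

```bash
python3 - <<'E'
from h import *
st();rel(S(0,-.204,.30),RH);snap('wrist','w3')
print(proj('w3',S(-.055,-.205,.19)),proj('w3',S(.055,-.205,.19)))
E
```

```text
t 7.7833 stand xyz -0.00035080671537569185 -0.2083028530028677 0.36267610562862046 F [ 1.2723  0.5713 -0.2656] op 0.41206149804859826 0.0 q [-32.3494  21.9553  73.5901  -0.0758  84.4381  61.1051]
 offset [ 0.0004 -0.0044  0.0627] dr [ 0.074   0.0222 -0.2471]
[317.8065 280.4816] [316.8744 160.5489]
```

View pics/w3.png

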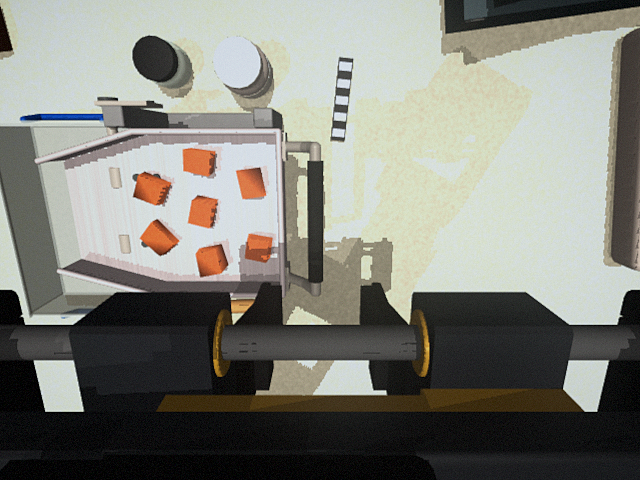

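The wrist view shows the bar at u≈316, v 161–282, matching the prediction (317.5) within about 2 mm. The fingers sit clear between the two legs. Descending and closing.

servo_tool([
  {"offset": [0, -0.005, 0.03], "dr": [0, 0, 0]},
  {"offset": [0, -0.005, 0.06], "dr": [0, 0, 0]},
  {"offset": [0, -0.005, 0.09], "dr": [0, 0, 0]},
  {"offset": [0, -0.005, 0.115], "dr": [0, 0, 0]},
  {"offset": [0, -0.005, 0.135], "dr": [0, 0, 0]},
  {"offset": [0, -0.005, 0.15], "dr": [0, 0, 0]},
  {"offset": [0, -0.005, 0.165], "dr": [0, 0, 0]},
  {"offset": [0, -0.005, 0.178], "dr": [0, 0, 0]},
  {"offset": [0, -0.005, 0.186], "dr": [0, 0, 0]},
  {"offset": [0, -0.005, 0.186], "dr": [0, 0, 0]},
])

```text
time_s: 8.67
position: [0.5646, -0.2186, 0.1747]
tcp_rot: [[0.998, -0.056, -0.004], [-0.056, -0.998, 0.002], [-0.004, -0.002, -1.0]]
force: [-0.6, 0.5, -0.1]
opening: 0.415
grasp_force: 0.0
```

servo_tool([
  {"offset": [0, 0, 0], "dr": [0, 0, 0]},
  {"offset": [0, 0, 0], "dr": [0, 0, 0]},
  {"offset": [0, 0, 0], "dr": [0, 0, 0]},
  {"offset": [0, 0, 0], "dr": [0, 0, 0]},
  {"offset": [0, 0, 0], "dr": [0, 0, 0]},
  {"offset": [0, 0, 0], "dr": [0, 0, 0]},
], gripper=1)

```text
time_s: 9.17
position: [0.5663, -0.2221, 0.1776]
tcp_rot: [[0.998, -0.056, 0.002], [-0.056, -0.998, -0.005], [0.002, 0.005, -1.0]]
force: [-1.2, -4.7, -0.1]
opening: 0.146
grasp_force: 30.0
```

```bash
python3 - <<'E'
from h import *
st()
s=bot.read_state();p0=np.array(s['position']);R0=np.array(s['tcp_rot'])
d=p0-O; r0=np.array([0,d@Y,d[2]-.125]) # TCP rel hinge
for th in np.arange(0.0,1.03,.06):
    Q=Ro.from_rotvec(-th*X)  # tray rotation
    h=O+[0,0,.125]; rel(h+Q.apply(p0-h),Q.as_matrix()@R0,f'{th:.2f}',p0,R0)
E
```

```text
t 9.1667 stand xyz 0.0006279700674385053 -0.2033917473851184 0.17761638589430825 F [-1.1986 -4.7419 -0.1437] op 0.14611830923725955 30.00250518321991 q [-31.8307  31.8743  87.2789  -0.2256  60.6106  61.4869]
0.00 offset [0. 0. 0.] dr [0. 0. 0.]
0.06 offset [ 0.     -0.0035 -0.0121] dr [-3.4377  0.0005 -0.0068]
0.12 offset [ 0.     -0.0076 -0.024 ] dr [-6.8755  0.0009 -0.0136]
0.18 offset [ 0.0001 -0.0125 -0.0356] dr [-10.3132   0.0014  -0.0204]
0.24 offset [ 0.0001 -0.0181 -0.0469] dr [-13.751    0.0018  -0.0272]
0.30 offset [ 0.0001 -0.0243 -0.0579] dr [-17.1887   0.0023  -0.034 ]
0.36 offset [ 0.0001 -0.0312 -0.0684] dr [-20.6264   0.0027  -0.0408]
0.42 offset [ 0.0002 -0.0387 -0.0786] dr [-24.0642   0.0032  -0.0476]
0.48 offset [ 0.0002 -0.0468 -0.0882] dr [-27.5019   0.0036  -0.0544]
0.54 offset [ 0.0002 -0.0555 -0.0974] dr [-30.9397   0.0041  -0.0612]
0.60 offset [ 0.0002 -0.0647 -0.106 ] dr [-34.3774   0.0045  -0.068 ]
0.66 offset [ 0.0002 -0.0744 -0.114 ] dr [-37.8151   0.005   -0.0748]
0.72 offset [ 0.0002 -0.0846 -0.1215] dr [-41.2529   0.0055  -0.0816]
0.78 offset [ 0.0002 -0.0952 -0.1283] dr [-44.6906   0.0059  -0.0884]
0.84 offset [ 0.0003 -0.1061 -0.1345] dr [-48.1284   0.0064  -0.0952]
0.90 offset [ 0.0003 -0.1175 -0.14  ] dr [-51.5661   0.0068  -0.102 ]
0.96 offset [ 0.0003 -0.1291 -0.1448] dr [-55.0038   0.0073  -0.1088]
1.02 offset [ 0.0003 -0.141  -0.1489] dr [-58.4416   0.0077  -0.1156]
```

The bar is gripped (12.7 mm opening, 30 N). Tipping begins, with a check at 0.30 rad.

servo_tool([
  {"offset": [0, -0.0017, -0.006], "dr": [-1.7, 0, 0]},
  {"offset": [0, -0.0035, -0.0121], "dr": [-3.4, 0, 0]},
  {"offset": [0, -0.0055, -0.018], "dr": [-5.2, 0, 0]},
  {"offset": [0, -0.0076, -0.024], "dr": [-6.9, 0, 0]},
  {"offset": [0, -0.01, -0.0298], "dr": [-8.6, 0, 0]},
  {"offset": [0, -0.0125, -0.0356], "dr": [-10.3, 0, 0]},
  {"offset": [0, -0.0153, -0.0413], "dr": [-12, 0, 0]},
  {"offset": [0, -0.0181, -0.0469], "dr": [-13.8, 0, 0]},
  {"offset": [0, -0.0212, -0.0524], "dr": [-15.5, 0, 0]},
  {"offset": [0, -0.0243, -0.0579], "dr": [-17.2, 0, 0]},
])

```text
time_s: 10.0
position: [0.5677, -0.1974, 0.236]
tcp_rot: [[0.998, -0.054, -0.015], [-0.056, -0.952, -0.301], [0.002, 0.301, -0.954]]
force: [-0.6, -4.3, -1.3]
opening: 0.148
grasp_force: 30.0
```

```bash
cat > th.py <<'E'
from h import *
st()
s=bot.read_state();p0=np.array(s['position']);R0=np.array(s['tcp_rot'])
d=p0-O;g=p0-R0[:,2]*.0125-O; y,z=g@Y,g[2]-.125
print('bar',y,z,'rad',np.hypot(y,z),'theta',np.arctan2(z,-y)-np.arctan2(.065,.205),'tilt',np.degrees(np.arctan2(-R0[:,2]@Y,-R0[2,2])))
E
python3 th.py
```

```text
t 10.0 stand xyz 0.0006938861852768566 -0.17862439662671625 0.2359684752712477 F [-0.5717 -4.3465 -1.3239] op 0.14831137557995427 29.99926507472992 q [-21.4488  26.9411  88.4639 -19.1714  60.2784  80.7374]
bar -0.17486327542180685 0.12288919095516437 rad 0.21372626966486252 theta 0.3055388914867466 tilt 17.511077384795204
```

servo_tool([
  {"offset": [0, -0.0017, -0.006], "dr": [-1.7, 0, 0]},
  {"offset": [0, -0.0035, -0.0121], "dr": [-3.4, 0, 0]},
  {"offset": [0, -0.0055, -0.018], "dr": [-5.2, 0, 0]},
  {"offset": [0, -0.0076, -0.024], "dr": [-6.9, 0, 0]},
  {"offset": [0, -0.01, -0.0298], "dr": [-8.6, 0, 0]},
  {"offset": [0, -0.0125, -0.0356], "dr": [-10.3, 0, 0]},
  {"offset": [0, -0.0153, -0.0413], "dr": [-12, 0, 0]},
  {"offset": [0, -0.0181, -0.0469], "dr": [-13.8, 0, 0]},
  {"offset": [0, -0.0212, -0.0524], "dr": [-15.5, 0, 0]},
  {"offset": [0, -0.0243, -0.0579], "dr": [-17.2, 0, 0]},
  {"offset": [0, -0.0277, -0.0632], "dr": [-18.9, 0, 0]},
  {"offset": [0, -0.0312, -0.0684], "dr": [-20.6, 0, 0]},
  {"offset": [0, -0.035, -0.0735], "dr": [-22.3, 0, 0]},
  {"offset": [0, -0.0387, -0.0786], "dr": [-24.1, 0, 0]},
])

```text
time_s: 11.17
position: [0.5714, -0.1363, 0.3001]
tcp_rot: [[0.998, -0.044, -0.035], [-0.056, -0.747, -0.662], [0.003, 0.663, -0.749]]
force: [0.2, -3.2, 0.4]
opening: 0.148
grasp_force: 30.0
```

```bash
python3 th.py
```

```text
t 11.1667 stand xyz 0.0009796702058648239 -0.1173826276872659 0.3000685434784914 F [ 0.1601 -3.2239  0.3951] op 0.14759341699262835 29.998412132263184 q [ -4.4539  27.1438  87.8104 -44.616   70.686  106.4372]
bar -0.10909481221532703 0.18442597495700552 rad 0.21427696631028612 theta 0.7295770308950763 tilt 41.531100727785116
```

Good. On to 0.97 rad, then hold a little.

servo_tool([
  {"offset": [0, -0.0017, -0.006], "dr": [-1.7, 0, 0]},
  {"offset": [0, -0.0035, -0.0121], "dr": [-3.4, 0, 0]},
  {"offset": [0, -0.0055, -0.018], "dr": [-5.2, 0, 0]},
  {"offset": [0, -0.0076, -0.024], "dr": [-6.9, 0, 0]},
  {"offset": [0, -0.01, -0.0298], "dr": [-8.6, 0, 0]},
  {"offset": [0, -0.0125, -0.0356], "dr": [-10.3, 0, 0]},
  {"offset": [0, -0.0153, -0.0413], "dr": [-12, 0, 0]},
  {"offset": [0, -0.0181, -0.0469], "dr": [-13.8, 0, 0]},
  {"offset": [0, -0.0205, -0.0512], "dr": [-15.1, 0, 0]},
  {"offset": [0, -0.0205, -0.0512], "dr": [-15.1, 0, 0]},
  {"offset": [0, -0.0205, -0.0512], "dr": [-15.1, 0, 0]},
  {"offset": [0, -0.0205, -0.0512], "dr": [-15.1, 0, 0]},
  {"offset": [0, -0.0205, -0.0512], "dr": [-15.1, 0, 0]},
  {"offset": [0, -0.0205, -0.0512], "dr": [-15.1, 0, 0]},
  {"offset": [0, -0.0205, -0.0512], "dr": [-15.1, 0, 0]},
  {"offset": [0, -0.0205, -0.0512], "dr": [-15.1, 0, 0]},
])

```text
time_s: 12.5
position: [0.5744, -0.0863, 0.3251]
tcp_rot: [[0.998, -0.033, -0.044], [-0.055, -0.549, -0.834], [0.003, 0.835, -0.55]]
force: [2.0, -3.3, 7.3]
opening: 0.149
grasp_force: 30.0
```

```bash
python3 th.py; python3 - <<'E'
from h import *
a=snap('top','t4')['color'][:,:,::-1];b=snap('side','s4')['color'][:,:,::-1]
f=lambda i:cv2.resize(cv2.convertScaleAbs(i,alpha=1.3),(400,560))
cv2.imwrite('pics/c4.png',np.hstack([f(a[150:360,150:300]),f(b[180:430,200:400])]))
E
```

```text
t 12.5 stand xyz 0.0011657170815490597 -0.06732968301866936 0.32507782434430005 F [ 2.0089 -3.3396  7.2657] op 0.14922056461677527 30.00016897916794 q [  5.5309  31.4898  86.0962 -56.5671  81.7046 117.8775]
bar -0.05689038446326533 0.20695316347398796 rad 0.21463021156461018 theta 0.9954820284588176 tilt 56.63103428124707
```

View pics/c4.png

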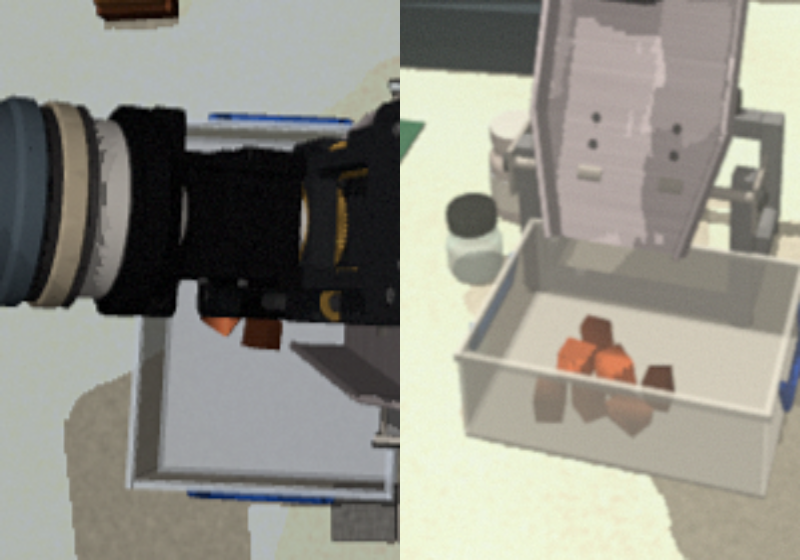

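The side crop shows an empty tray and seven pieces in the box, at (597,330), (577,357), (613,362), (658,378), (550,400), (588,400) and (628,412). Now lowering along the reverse arc.

```bash
python3 - <<'E'
from h import *
p0=S(0,-.2034,.1776)
h=O+[0,0,.125]
for th in np.arange(0.0,.52,.04):
    Q=Ro.from_rotvec(th*X); rel(h+Q.apply(p0-h),Q.as_matrix()@RH,f'{th:.2f}',p0,RH)
E
```

```text
0.00 offset [0. 0. 0.] dr [0. 0. 0.]
0.04 offset [0.     0.0019 0.0082] dr [ 2.2918  0.     -0.    ]
0.08 offset [0.     0.0036 0.0164] dr [ 4.5837 -0.     -0.    ]
0.12 offset [-0.      0.0048  0.0247] dr [ 6.8755 -0.     -0.    ]
0.16 offset [-0.      0.0058  0.0331] dr [9.1673 0.     0.    ]
0.20 offset [-0.      0.0064  0.0415] dr [11.4592  0.     -0.    ]
0.24 offset [0.     0.0067 0.0499] dr [13.751  0.     0.   ]
0.28 offset [-0.      0.0066  0.0583] dr [16.0428  0.     -0.    ]
0.32 offset [-0.      0.0062  0.0667] dr [18.3346 -0.      0.    ]
0.36 offset [0.     0.0055 0.075 ] dr [20.6265  0.     -0.    ]
0.40 offset [-0.      0.0044  0.0834] dr [22.9183  0.     -0.    ]
0.44 offset [0.     0.003  0.0916] dr [25.2101  0.      0.    ]
0.48 offset [0.     0.0013 0.0999] dr [27.502  0.    -0.   ]
```

servo_tool([
  {"offset": [0, 0.0019, 0.0082], "dr": [2.3, 0, 0]},
  {"offset": [0, 0.0036, 0.0164], "dr": [4.6, 0, 0]},
  {"offset": [0, 0.0048, 0.0247], "dr": [6.9, 0, 0]},
  {"offset": [0, 0.0058, 0.0331], "dr": [9.2, 0, 0]},
  {"offset": [0, 0.0064, 0.0415], "dr": [11.5, 0, 0]},
  {"offset": [0, 0.0067, 0.0499], "dr": [13.8, 0, 0]},
  {"offset": [0, 0.0066, 0.0583], "dr": [16, 0, 0]},
  {"offset": [0, 0.0062, 0.0667], "dr": [18.3, 0, 0]},
  {"offset": [0, 0.0055, 0.075], "dr": [20.6, 0, 0]},
  {"offset": [0, 0.0044, 0.0834], "dr": [22.9, 0, 0]},
  {"offset": [0, 0.003, 0.0916], "dr": [25.2, 0, 0]},
  {"offset": [0, 0.0013, 0.0999], "dr": [27.5, 0, 0]},
])

```text
time_s: 13.6
position: [0.5693, -0.1714, 0.27]
tcp_rot: [[0.998, -0.05, -0.026], [-0.056, -0.873, -0.484], [0.002, 0.485, -0.875]]
force: [1.4, -6.2, 3.7]
opening: 0.15
grasp_force: 30.0
```

```bash
python3 th.py
```

```text
t 13.6 stand xyz 0.0008347447190552316 -0.1525725142433876 0.27001453410954246 F [ 1.4028 -6.2177  3.7101] op 0.14967645799348744 30.001111328601837 q [-13.4075  25.9515  88.4531 -32.1006  63.8418  93.8398]
bar -0.14651123520836584 0.15594662426450207 rad 0.2139740443646726 theta 0.509538032256943 tilt 29.00610369309346
```

servo_tool([
  {"offset": [0, 0.0019, 0.0082], "dr": [2.3, 0, 0]},
  {"offset": [0, 0.0036, 0.0164], "dr": [4.6, 0, 0]},
  {"offset": [0, 0.0048, 0.0247], "dr": [6.9, 0, 0]},
  {"offset": [0, 0.0058, 0.0331], "dr": [9.2, 0, 0]},
  {"offset": [0, 0.0064, 0.0415], "dr": [11.5, 0, 0]},
  {"offset": [0, 0.0067, 0.0499], "dr": [13.8, 0, 0]},
  {"offset": [0, 0.0066, 0.0583], "dr": [16, 0, 0]},
  {"offset": [0, 0.0062, 0.0667], "dr": [18.3, 0, 0]},
  {"offset": [0, 0.0055, 0.075], "dr": [20.6, 0, 0]},
  {"offset": [0, 0.0044, 0.0834], "dr": [22.9, 0, 0]},
  {"offset": [0, 0.0037, 0.0876], "dr": [24, 0, 0]},
  {"offset": [0, 0.003, 0.0916], "dr": [25.2, 0, 0]},
  {"offset": [0, 0.002, 0.0958], "dr": [26.4, 0, 0]},
  {"offset": [0, 0.0013, 0.0999], "dr": [27.5, 0, 0]},
  {"offset": [0, 0.0013, 0.0999], "dr": [27.5, 0, 0]},
])

```text
time_s: 14.85
position: [0.5663, -0.2213, 0.1808]
tcp_rot: [[0.998, -0.058, -0.001], [-0.058, -0.998, -0.026], [0.001, 0.026, -1.0]]
force: [0.7, -7.4, -1.1]
opening: 0.152
grasp_force: 30.0
```

```bash
python3 th.py
```

```text
t 14.85 stand xyz 0.0005922062382889658 -0.20257934251633072 0.18078359504186367 F [ 0.7065 -7.4039 -1.1268] op 0.15179561618326665 29.999049603939056 q [-31.2049  31.526   87.3894  -1.4865  60.3703  62.8441]
bar -0.20225648310147842 0.06827942296865575 rad 0.21347075808529659 theta 0.01852939467519027 tilt 1.4800433600189646
```

servo_tool([
  {"offset": [0, 0, 0.002], "dr": [0.7, 0, 0]},
  {"offset": [0, 0, 0.0035], "dr": [1.4, 0, 0]},
  {"offset": [0, 0, 0.0035], "dr": [1.4, 0, 0]},
  {"offset": [0, 0, 0.0035], "dr": [1.4, 0, 0]},
])

```text
time_s: 15.18
position: [0.5663, -0.2219, 0.1781]
tcp_rot: [[0.998, -0.057, 0.001], [-0.057, -0.998, -0.005], [0.001, 0.004, -1.0]]
force: [-0.6, -8.4, -0.0]
opening: 0.153
grasp_force: 30.0
```

servo_tool([
  {"offset": [0, 0, 0], "dr": [0, 0, 0]},
  {"offset": [0, 0, 0], "dr": [0, 0, 0]},
  {"offset": [0, 0, 0], "dr": [0, 0, 0]},
  {"offset": [0, 0, 0], "dr": [0, 0, 0]},
  {"offset": [0, 0, 0], "dr": [0, 0, 0]},
], gripper=0.2)

```text
time_s: 15.6
position: [0.5655, -0.218, 0.178]
tcp_rot: [[0.998, -0.056, -0.001], [-0.056, -0.998, 0.002], [-0.001, -0.002, -1.0]]
force: [0.1, 0.2, 0.1]
opening: 0.378
grasp_force: 0.0
```

servo_tool([
  {"offset": [0, 0.003, 0], "dr": [0, 0, 0]},
  {"offset": [0, 0.003, -0.01], "dr": [0, 0, 0]},
  {"offset": [0, 0.003, -0.03], "dr": [0, 0, 0]},
  {"offset": [0, 0.003, -0.06], "dr": [0, 0, 0]},
  {"offset": [0, 0.003, -0.1], "dr": [0, 0, 0]},
  {"offset": [0, 0.03, -0.14], "dr": [0, 0, 0]},
  {"offset": [0, 0.07, -0.14], "dr": [0, 0, 0]},
  {"offset": [0, 0.11, -0.14], "dr": [0, 0, 0]},
  {"offset": [0, 0.15, -0.14], "dr": [0, 0, 0]},
  {"offset": [0, 0.15, -0.14], "dr": [0, 0, 0]},
  {"offset": [0, 0.15, -0.14], "dr": [0, 0, 0]},
])

```text
time_s: 16.52
position: [0.5566, -0.3714, 0.3187]
tcp_rot: [[0.998, -0.06, 0.0], [-0.06, -0.998, 0.0], [0.0, -0.0, -1.0]]
force: [0.4, 0.2, -0.5]
opening: 0.405
grasp_force: 0.0
```

```bash
python3 - <<'E'
from h import *
st()
a=snap('top','t5')['color'][:,:,::-1];b=snap('side','s5')['color'][:,:,::-1]
f=lambda i:cv2.resize(cv2.convertScaleAbs(i,alpha=1.4),(400,400))
cv2.imwrite('pics/c5.png',np.hstack([f(a[130:380,160:460]),f(b[150:430,180:460])]))
E
```

```text
t 16.5167 stand xyz -0.0006869261451920836 -0.3529672299916655 0.3187010305639617 F [ 0.381   0.1753 -0.5279] op 0.40454841319813334 0.0 q [-43.2702  29.1162  68.3045   0.021   82.5701  50.1774]
```

View pics/c5.png

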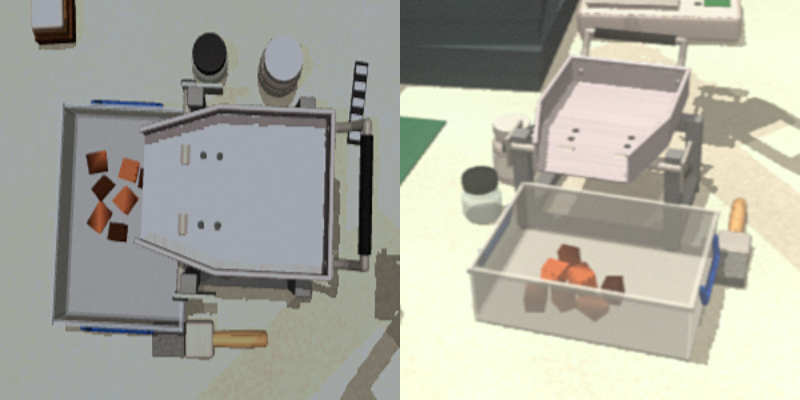

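The tray is level and empty, and the box is square against the stand with all seven pieces in it (six in plain view from above at about (85–145, 150–245), one at the lip). The bystanders are still standing. Handing in.

```bash
python3 -c "
from rig import ticket
print(ticket.hand_in())"
```

```text
the job is handed in; nothing more can be done
None
```

Job handed in at about 16.5 s of the 58 s, with no verdict returned: the last pictures show all seven pieces in the box, which is up against the stand about 30 mm off the middle line, and the tray lowered level; the box nudged the brush by roughly 10 mm (limit 40 mm), and the other bystanders look undisturbed.

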